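Take the screw cap off a leaning drying cartridge

TASK

Unscrew the cap of the drying cartridge that leans in its stand, without forcing the thread, and keep hold of it so that it is in your hand when it comes free. Then lower it by hand, not dropping it, into the empty tray and leave it lying flat there with its open side down. Do not let the cap fall on the worktop, do not push the tray about, and leave the other things as they stand.

Things in the scene. Friction and masses are not known exactly. Their poses are not given: they have to be found in the camera images.
- stand: low dark steel stand, 150 x 100 mm foot, fixed to the worktop, origin under its foot. It holds the cartridge immovably, leaning 30 degrees from vertical roughly towards the robot. When let go, the cap stays where it is on the thread; turning it takes little torque. A cap strained sideways or pushed by the grip drags on the thread; opening the fingers for a moment relieves it
- cartridge: drying cartridge, clear tube with grey filling and aluminium ends, 57 mm in diameter, 116 mm long, leaning in the stand. Origin: centre of the shoulder at its upper end; z: out along its axis, through the cap. A threaded neck 44 mm long rises from the shoulder, hidden in the cap at first. Nothing wider than the cap lies less than 35 mm below the shoulder
- neck_end (a point): centre of the neck's free end. Right-handed thread: turned anticlockwise seen from outside (positively about z) the cap climbs 9 mm a turn, with 4 mm axial and 1.5 mm sideways play. It frees after about 6 to 8.5 rad, differing each time; until then a pull beyond the play is resisted and must not be forced. Once free, lift it about 35 mm straight along the axis to clear the neck
- cap: screw cap: round, white plastic, ribbed side, 60 mm in diameter, 48 mm tall, closed on top, open below, about 80 g. Origin: centre of its open underside; z: along its axis, out through the closed top, 48 mm from the origin. Can be gripped across its diameter at any angle; bears 40 N of grip. At the start its underside is 2 to 8 mm above the shoulder
- tray: empty open plastic tray, 96 (x) by 150 (y) by 26 mm tall, walls 2 to 3 mm, floor 3 mm thick, loose on the worktop. Origin: centre of its underside; x across, y along its length, z up. There is room for open fingers beside the cap only along its y
- amber_bottle: brown glass bottle with black cap, 65 mm wide, 128 mm tall, origin at the centre of its underside, z up; leave alone
- reagent_bottle: white plastic bottle, 65 mm wide, 132 mm tall, origin at the centre of its underside, z up; leave alone
- vial_a: glass vial with white cap, 24 mm across, 72 mm tall, origin at the centre of its underside, z up; leave alone
- vial_b: glass vial with blue cap, 24 mm across, 72 mm tall, origin at the centre of its underside, z up; leave alone
- beaker: glass beaker, 54 mm across, 70 mm tall, origin at the centre of its underside, z up; leave alone
- tip_box: yellow carton 85 x 121 x 55 mm tall, origin at the centre of its underside, z up; leave alone
- timer: white bench timer with red buttons, 50 x 75 x 62 mm tall, origin at the centre of its underside, z up; leave alone
Not all that is in view belongs to the job. Leave any brown or turquoise look-alike of the cap alone. There is more than one size of the tray; the one meant has the size given above.

How it is judged:
By the outcome, as a careful person would: the job done as asked, in the order asked, and still so for the second after the job is handed in, with the robot touching nothing.
It also fails if it takes over 69 s, if anything falls off the work surface, if the arm or the gripper's body presses on something with over 40 N, if the wrist force passes 120 N, or if a joint passes its speed limit or range.

ROBOT

A 6-joint arm with a two-finger parallel gripper is mounted at the origin on the work surface; the furniture and walls round the work are solid. World frame = base frame: x ahead of the robot, y to its left, z up, the work surface at z = 0. Lengths are in m, angles in rad, forces in N, time in s.
With the tool pointing down it reaches from about 0.325 to 0.9 m from the base axis. Payload 6.1 kg.
Tool frame: the origin (TCP) lies at the very end of the fingers, on their centre line; the grasp point (between the pads) lies 19 mm behind it; z points along the fingers, y is the line along which they close (so a half turn about z gives the same grasp; the last joint's range is limited). The gripper opens to 85 mm and grips with 20 to 120 N. Pads are 22 mm wide; open, the fingers measure 114 mm over their backs; the gripper's body (76 mm by 85 mm) begins 54 mm behind the grasp point. The pads swing forward as they close: fully open they stand 13 mm farther back than shut.
Start: joints at [1.151, 0.22, 1.526, -0, 1.395, -0.126], TCP at [0.181, 0.598, 0.231] pointing down, gripper open.
Joint ranges: [-2.98, 2.98], [-0.91, 2.08], [0.09, 2.57], [-1.24, 4.39], [0.2, 2.65], [-2.68, 2.68]. Speed limits (rad/s): [2.57, 2.57, 3.01, 3.14, 3.14, 3.14].

INTERFACE

Orientations are given as a unit quaternion [x, y, z, w].
In Python, from bench import telemetry, cams, order gives the robot as it stands.
- The arm moves only by the tool drive_tool, never from a script. Its argument "increments" is a list that holds one entry, the list of rows, each a list of 6 numbers: the shift along the tool's x, y, z in cm, then the turn, a rotation vector about the tool's x, y, z in degrees. In form: [[[dx, dy, dz, wx, wy, wz], ...]]. A call has 1 to 10 rows; each row shifts and turns the commanded pose from where the row before left it, along the tool's axes as they then stand; what a row does not reach is not made up. A row lasts 1/10 s, in which the tool goes at most 50 mm and 8.59 degrees, less where a joint would pass 70% of its speed; a pose out of reach is approached as far as the arm can. A call with a gripper value outside its range is refused whole. "claw" is the opening in per cent of the stroke, from 0 (shut) to 100 (fully open), set as the call begins (left out, the last holds). The fingers move at their own pace and stop on an object; "newtons" is the grip in N (left out, the last holds). Time passes only in rows, so rows that do not move let the fingers close. It gives the time, the measured TCP pose, the force, the opening and the grip force at its end, in the units of the state.
- telemetry.get_state(): the state, without advancing time (a new reading comes with each control period).
- cams.get_image(name): name is "scene" or "top" or "wrist"; returns a dict with "pixels" (384x512x3 uint8, red, green, blue), "intrinsics" (3x3 intrinsics, pixels), "dist" ([k1, k2, p1, p2, k3] as OpenCV has them; the pictures are not rectified), "world_from_camera" (4x4, takes a point from camera to world coordinates); the wrist camera has in their place "mount" (4x4, takes a point from camera to tool coordinates, whose origin is the TCP and whose axes are the flange's). Camera axes: x right, y down, z forward; pixel columns grow to the right and rows downward; lengths in m; the calibration is good to about 2 mm. A picture is of the moment at which its call begins: read the wrist's pose just before it. There is no depth.
- order.hand_in(): hands the job in; it is judged then, once.
Trained networks look in the newest picture that a camera, given by its name, has taken for a name from the list of things; names that differ only in an ending like _2 or _b are one class to them, and where a whole thing is asked for, a point or a joint stands for the part that bears it (a point fixed in the world has none). Each returns a list of dicts, best first, with "p" (0 to 1); they miss things now and then, are a little off and sometimes report something else, mostly with a low value. They report only what shows in the picture. A call takes as long as a camera call. They do not tell look-alikes from the thing itself.
- cams.look_for(camera, thing): "at" ([column, row] as shares, 0 to 1, of the picture: columns of its width, rows of its height, amid what is visible of it).
- cams.trace(camera, thing): "mask" (384x512 bool, what is visible of it) and "at" ([column, row] as shares, 0 to 1, of the picture: columns of its width, rows of its height, amid what is visible of it).
- cams.pinpoint(camera, thing): "at" ([column, row] as shares, 0 to 1, of the picture: columns of its width, rows of its height: a listed point, or the origin of a listed thing).
The state is a dict: "time_s": time; "joint_pos": joint angles; "joint_vel": joint speeds; "joint_torque": joint torques, N m; "tool_pos": TCP position; "ee_rot": TCP orientation; "force": force on the tool from outside, world axes, zero at the start; "wrist_torque": the same for the moment, N m; "width": finger opening in m; "grip_force": force on a finger pad.
Only numpy, scipy, OpenCV 4.12 (cv2) and the standard library are available. Lean on these libraries where they do the work, as an engineer would, in place of code of your own. Each camera call takes 0.05 s, during which the arm holds its last target. There are 200 camera calls.

## Working session

There is one attempt and no reset: what is moved stays moved. The work goes in short steps, Python scripts to look and compute and a tool call to move; the robot and the scene stay as the last step left them, time stands still between calls to the robot, and variables do not carry over. Pictures are saved under pics/ and viewed, at most 10 in all, crops included, and the job is handed in when it is done.

Besides the shell and the picture viewer there is one more tool, called after "Call:" by a JSON object that holds its "op" and its "data", one argument or row to a line. drive_tool: Moves the arm, as the interface text tells. Its arguments: {"type":"object","properties":{"increments":{"type":"array","items":{"type":"array","items":{"type":"array","items":{"type":"number"}}}},"claw":{"type":"number"},"newtons":{"type":"number"}},"required":["increments"]}

```bash
mkdir -p pics; ls
cat > h.py <<'E'
import numpy as np, cv2
from bench import telemetry, cams, order
from scipy.spatial.transform import Rotation as R
def st(): return telemetry.get_state()
def shot(n):
    s=st(); im=cams.get_image(n)
    if n=='wrist':
        T=np.eye(4); T[:3,:3]=R.from_quat(s['ee_rot']).as_matrix(); T[:3,3]=s['tool_pos']
        im['W']=T@np.array(im['mount'])
    else: im['W']=np.array(im['world_from_camera'])
    im['K']=np.array(im['intrinsics'],float); im['d']=np.array(im['dist'],float); return im
def save(im,f,crop=None,sc=1.5):
    p=np.array(im['pixels'])[:,:,::-1]
    if crop: p=p[crop[1]:crop[3],crop[0]:crop[2]]
    cv2.imwrite('pics/'+f,cv2.resize(p,None,fx=sc,fy=sc,interpolation=cv2.INTER_CUBIC))
def ray(im,uv):
    q=cv2.undistortPoints(np.array([[uv]],float),im['K'],im['d'])[0,0]
    v=im['W'][:3,:3]@np.array([q[0],q[1],1]); return im['W'][:3,3],v/np.linalg.norm(v)
def px(a): return np.array([a[0]*512,a[1]*384])
def proj(im,P):
    Wi=np.linalg.inv(im['W']); return cv2.projectPoints(np.atleast_2d(P).astype(float),cv2.Rodrigues(Wi[:3,:3])[0],Wi[:3,3],im['K'],im['d'])[0][:,0]
def tri(rays):
    A=np.zeros((3,3));b=np.zeros(3)
    for o,v in rays:
        M=np.eye(3)-np.outer(v,v);A+=M;b+=M@o
    P=np.linalg.solve(A,b); return P,[np.linalg.norm(np.cross(P-o,v)) for o,v in rays]
def onz(r,z): o,v=r; return o+v*(z-o[2])/v[2]
E
python3 - <<'E'
from h import *
import pickle
ims={}
for n in ['scene','top','wrist']:
    im=shot(n); ims[n]=im; 
    print(n,im['W'][:3,3].round(3),im['W'][:3,2].round(2))
    for t in ['cap','cartridge','neck_end','tray','stand']:
        print(' ',t,'look',[(px(r['at']).round(0).tolist(),round(r['p'],2)) for r in cams.look_for(n,t)][:5],'pin',[(px(r['at']).round(1).tolist(),round(r['p'],2)) for r in cams.pinpoint(n,t)][:5])
p=lambda n:np.array(ims[n]['pixels'])[:,:,::-1]
cv2.imwrite('pics/a.png',cv2.resize(p('scene'),(800,600),interpolation=cv2.INTER_CUBIC));cv2.imwrite('pics/b.png',cv2.resize(p('top'),(800,600),interpolation=cv2.INTER_CUBIC))
pickle.dump(ims,open('ims.pkl','wb'))
E
```

```text
pics
scene [0.966 0.431 1.047] [-0.39 -0.38 -0.84]
  cap look [([247.0, 160.0], 0.71), ([244.0, 203.0], 0.68), ([212.0, 151.0], 0.67), ([298.0, 321.0], 0.63)] pin [([241.1, 209.1], 0.92), ([210.9, 157.5], 0.58), ([249.2, 165.0], 0.58)]
  cartridge look [([200.0, 174.0], 0.76)] pin [([209.7, 157.2], 0.59)]
  neck_end look [([202.0, 175.0], 0.81)] pin [([212.1, 156.4], 0.7)]
  tray look [([286.0, 248.0], 0.89), ([326.0, 202.0], 0.78)] pin [([285.3, 248.4], 0.82), ([326.8, 202.4], 0.66)]
  stand look [([206.0, 192.0], 0.75)] pin [([206.7, 188.0], 0.63)]
top [ 0.296 -0.016  1.374] [ 0.21 -0.01 -0.98]
  cap look [([308.0, 203.0], 0.81), ([263.0, 213.0], 0.72), ([295.0, 251.0], 0.59)] pin [([262.9, 212.2], 0.79), ([305.5, 202.3], 0.61), ([296.0, 253.8], 0.61)]
  cartridge look [([304.0, 186.0], 0.72), ([253.0, 153.0], 0.59)] pin [([305.8, 197.3], 0.54)]
  neck_end look [([304.0, 185.0], 0.73)] pin [([309.9, 204.2], 0.83)]
  tray look [([205.0, 287.0], 0.82), ([193.0, 215.0], 0.59)] pin [([205.9, 286.7], 0.78), ([265.1, 284.8], 0.65), ([193.2, 215.8], 0.64)]
  stand look [([297.0, 203.0], 0.72), ([309.0, 204.0], 0.44)] pin [([304.6, 200.7], 0.61)]
wrist [0.119 0.618 0.374] [ 0.25 -0.07 -0.97]
  cap look [] pin []
  cartridge look [] pin []
  neck_end look [] pin []
  tray look [] pin []
  stand look [] pin []
```

View pics/a.png

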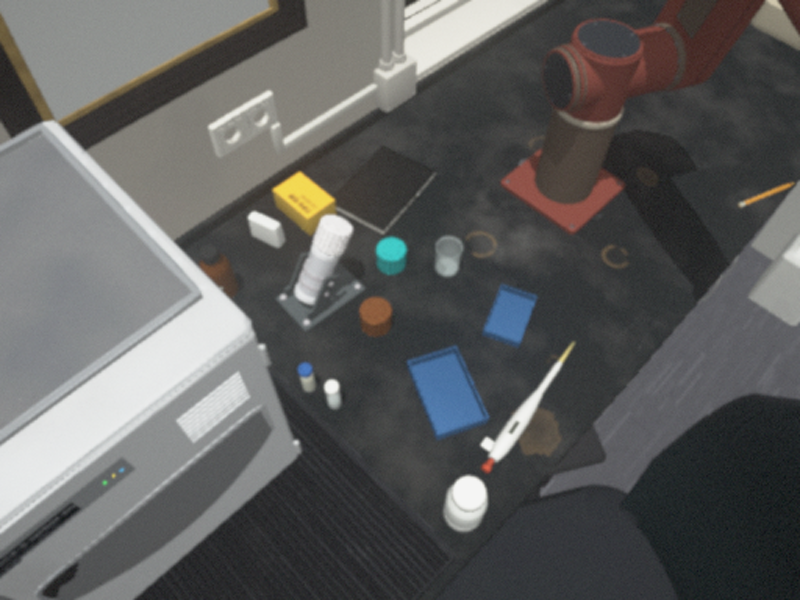

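View pics/b.png

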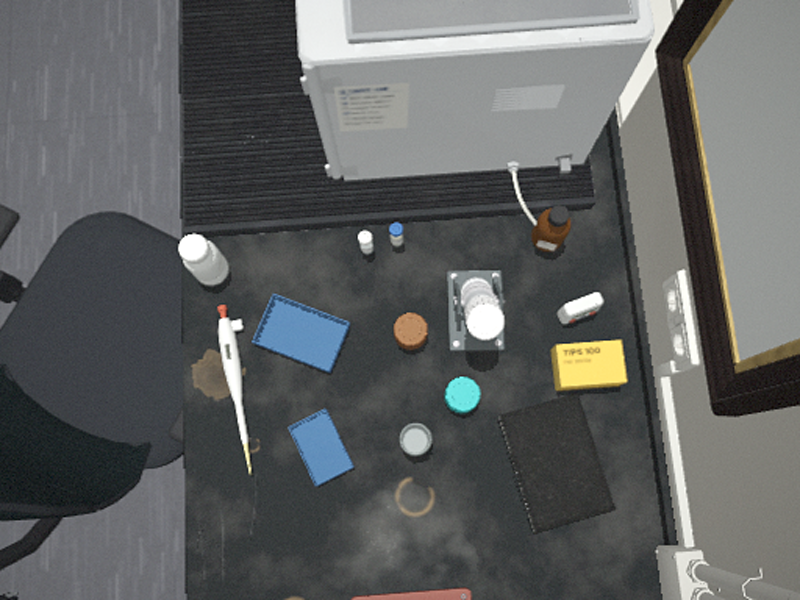

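The white cap on the leaning cartridge (scene ≈(212,150), top ≈(310,203)) is the target. Brown (241,203 scene) and turquoise (250,163 scene) are look-alikes. There are two blue trays: the larger at top (193,213) and the smaller at top (205,287). I'll measure both trays and the cap.

Run:
```python
from h import *
import pickle
ims={}
for n in ['scene','top']:
    ims[n]=shot(n)
    for t in ['tray','cap','cartridge','stand']:
        rs=cams.trace(n,t); ims[n,t]=rs
    print(n,[(k[1],[(px(r['at']).round(),round(r['p'],2),int(r['mask'].sum())) for r in v]) for k,v in ims.items() if k[0]==n and isinstance(k,tuple)])
pickle.dump(ims,open('ims2.pkl','wb'))
for n in ['scene','top']:
    im=ims[n]
    for r in ims[n,'tray']:
        c,_=cv2.findContours(r['mask'].astype(np.uint8),cv2.RETR_EXTERNAL,cv2.CHAIN_APPROX_NONE)
        c=max(c,key=cv2.contourArea)[:,0]
        P=np.array([onz(ray(im,u),0.026)[:2] for u in c.astype(float)])
        b=cv2.minAreaRect((P*1000).astype(np.float32)); print(n,'tray',b, px(r['at']).round())
def f(a,b): return tri([ray(ims['scene'],a),ray(ims['top'],b)])
print('neck',f((212.1,156.4),(309.9,204.2)))
print('capo',f((210.9,157.5),(305.5,202.3)))
print('cart',f((209.7,157.2),(305.8,197.3)))
print('stand',f((206.7,188),(304.6,200.7)))
print('tray',f((285.3,248.4),(193.2,215.8)))
save(ims['scene'],'c.png',(160,110,360,300),3.0)
```

```text
scene [('tray', [(array([287., 249.]), 0.65, 1879), (array([328., 203.]), 0.58, 854)]), ('cap', [(array([242., 201.]), 0.97, 433), (array([252., 160.]), 0.96, 380), (array([212., 149.]), 0.95, 487), (array([194., 127.]), 0.46, 915)]), ('cartridge', [(array([202., 175.]), 0.65, 564)]), ('stand', [(array([205., 191.]), 0.75, 1177), (array([286., 163.]), 0.62, 348)])]
top [('tray', [(array([202., 286.]), 0.79, 1156), (array([191., 214.]), 0.68, 1873), (array([261., 284.]), 0.32, 324)]), ('cap', [(array([311., 203.]), 0.95, 543), (array([263., 211.]), 0.84, 379), (array([295., 251.]), 0.72, 413), (array([378., 230.]), 0.72, 1260)]), ('cartridge', [(array([300., 183.]), 0.83, 243)]), ('stand', [(array([299., 203.]), 0.98, 980)])]
scene tray ((566.6723022460938, 165.80181884765625), (155.9286651611328, 102.82350158691406), 65.94623565673828) [287. 249.]
scene tray ((365.6213684082031, 143.85415649414062), (123.9443588256836, 72.7966079711914), 22.40046501159668) [328. 203.]
top tray ((355.4751281738281, 136.58009338378906), (116.47994995117188, 74.34205627441406), 21.920637130737305) [202.
[... 173 characters left out ...]
305664), (51.87578582763672, 51.169700622558594), 85.7116470336914) [261. 284.]
neck (array([ 0.53948541, -0.15912179,  0.12156066]), [np.float64(0.0013408535866730896), np.float64(0.001340853586673149)])
capo (array([ 0.54627033, -0.15020336,  0.1294413 ]), [np.float64(0.002384155500414098), np.float64(0.0023841555004141222)])
cart (array([ 0.5549788, -0.1485636,  0.1413054]), [np.float64(0.000669968132547683), np.float64(0.000669968132547613)])
stand (array([ 0.57553163, -0.15917417, -0.00597869]), [np.float64(0.0017518812035571196), np.float64(0.0017518812035569491)])
tray (array([0.55504565, 0.15931593, 0.00750382]), [np.float64(0.0017656324624921416), np.float64(0.0017656324624921742)])
```

View pics/c.png

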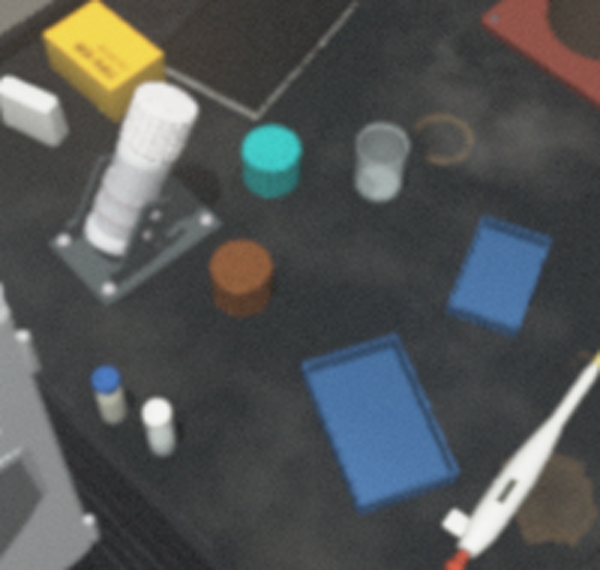

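The larger tray (scene (287,249), about 155 x 100 mm measured) matches the given size. The other is about 120 x 73 mm, so it is ruled out. The only white cap is the one on the cartridge. Next I'll fit its axis by silhouette.

```bash
cat > fit.py <<'E'
from h import *
from scipy.optimize import minimize
th=np.linspace(0,2*np.pi,48,endpoint=False)
def axis(phi,t=np.radians(30)): return np.array([np.sin(t)*np.cos(phi),np.sin(t)*np.sin(phi),np.cos(t)])
def cyl(c,a,r,z0,z1):
    u=np.cross(a,[0,1,0]);u/=np.linalg.norm(u);v=np.cross(a,u)
    ring=r*(np.cos(th)[:,None]*u+np.sin(th)[:,None]*v)
    return np.vstack([c+ring+a*z0,c+ring+a*z1])
def sil(im,P,S=4):
    h=cv2.convexHull(proj(im,P).astype(np.float32)); m=np.zeros((384*1,512),np.uint8)
    return h
def cost(p,obs,phi_of=lambda p:axis(p[3])):
    a=phi_of(p); e=0
    for im,mask in obs:
        h=sil(im,cyl(p[:3],a,.03,0,.048))[:,0]
        c=max(cv2.findContours(mask.astype(np.uint8),0,cv2.CHAIN_APPROX_NONE)[0],key=cv2.contourArea)[:,0].astype(float)
        c=c[(c[:,0]>1)&(c[:,0]<510)&(c[:,1]>1)&(c[:,1]<382)]
        # contour pixels lie ~0.5px inside the true edge
        d=np.array([cv2.pointPolygonTest(h.reshape(-1,1,2),tuple(q),True) for q in c])-0.4
        e+=np.mean(np.minimum(d**2,9))
    return e
E
python3 - <<'E'
from fit import *
import pickle
I=pickle.load(open('ims2.pkl','rb'))
pick=lambda n,t,uv:min(I[n,t],key=lambda r:np.linalg.norm(px(r['at'])-uv))['mask']
obs=[(I['scene'],pick('scene','cap',(212,149))),(I['top'],pick('top','cap',(311,203)))]
for ph0 in (2.6,3.14,3.6):
    r=minimize(cost,[.545,-.15,.13,ph0],args=(obs,),method='Nelder-Mead',options=dict(initial_simplex=np.array([.545,-.15,.13,ph0])+np.vstack([np.zeros(4),np.diag([.01,.01,.01,.3])]),maxiter=400))
    print(r.x.round(4),r.fun,axis(r.x[3]).round(3))
# where cartridge mask centroid predicts
a=axis(r.x[3])
for n,uv in (('scene',(202,175)),('top',(300,183))):
    print(n,proj(I[n],[r.x[:3]-a*d for d in (0,.005,.06,.121)]).round(1).tolist(),uv)
E
```

```text
[ 0.5503 -0.1553  0.1316  3.0922] 0.25861060917826695 [-0.499  0.025  0.866]
[ 0.5503 -0.1553  0.1316  3.0923] 0.25861029523625645 [-0.499  0.025  0.866]
[ 0.5503 -0.1553  0.1316  3.0921] 0.25861052324933936 [-0.499  0.025  0.866]
scene [[209.4, 157.0], [208.9, 158.4], [202.9, 173.2], [196.6, 188.9]] (202, 175)
top [[308.0, 199.8], [307.8, 199.2], [305.8, 193.0], [303.7, 186.7]] (300, 183)
```

```bash
cat > plan.py <<'E'
from h import *
def frame(z,y):
    z=z/np.linalg.norm(z); y=y-z*(y@z); y/=np.linalg.norm(y); return np.column_stack([np.cross(y,z),y,z])
def rows(pt,Rt,n=None,mm=45,deg=8.2,s=None):
    """rows (cm,deg) from measured pose to target; prints total and equal rows"""
    s=s or st(); p=np.array(s['tool_pos']);M=R.from_quat(s['ee_rot']); Rt=R.from_matrix(Rt)
    rv=(M.inv()*Rt).as_rotvec(degrees=True); d=np.linalg.norm(pt-p)*1000
    n=n or int(max(np.ceil(d/mm),np.ceil(np.linalg.norm(rv)/deg),1)); step=R.from_rotvec(rv/n,degrees=True); out=[];cur=M;pp=p
    for i in range(n):
        dl=cur.inv().apply((pt-p)/n)*100
        out.append([*dl.round(2).tolist(),*(rv/n).round(2).tolist()]);cur=cur*step
    print('n',n,'dist_mm',round(d,1),'rot',rv.round(2)); 
    print(str(out).replace(' ',''))
E
python3 - <<'E'
from plan import *
s=st(); M=R.from_quat(s['ee_rot']).as_matrix(); print(M.round(3),s['joint_pos'],s['tool_pos'],s['width'])
from fit import axis
a=axis(3.0922); top=np.array([.5503,-.1553,.1316])+.048*a
# keep tool y side like now after base swing
y=M[:,1]; dq=np.arctan2(-.16,.5)-np.arctan2(.598,.181)
y2=R.from_rotvec([0,0,dq]).apply(y); print('y2',y2,dq)
rows(top+.10*a,frame(-a,y2))
E
```

```text
[[-0.957  0.29  -0.   ]
 [ 0.29   0.957 -0.   ]
 [ 0.    -0.    -1.   ]] [ 1.15091050e+00  2.20382318e-01  1.52653940e+00  5.44152432e-06
  1.39470289e+00 -1.26114971e-01] [0.18097763 0.59819742 0.23128972] 0.08523329511569551
y2 [ 9.52466149e-01 -3.04644440e-01 -3.10237184e-05] -1.5865896226647869
n 18 dist_mm 806.4 rot [-29.17 -16.47  90.75]
[[-2.78,-3.51,-0.16,-1.62,-0.92,5.04],[-3.08,-3.25,-0.21,-1.62,-0.92,5.04],[-3.35,-2.96,-0.24,-1.62,-0.92,5.04],[-3.61,-2.65,-0.27,-1.62,-0.92,5.04],[-3.83,-2.31,-0.28,-1.62,-0.92,5.04],[-4.02,-1.96,-0.28,-1.62,-0.92,5.04],[-4.18,-1.59,-0.26,-1.62,-0.92,5.04],[-4.31,-1.21,-0.23,-1.62,-0.92,5.04],[-4.4,-0.82,-0.19,-1.62,-0.92,5.04],[-4.46,-0.42,-0.14,-1.62,-0.92,5.04],[-4.48,-0.03,-0.07,-1.62,-0.92,5.04],[-4.47,0.37,0.0,-1.62,-0.92,5.04],[-4.41,0.76,0.09,-1.62,-0.92,5.04],[-4.33,1.14,0.19,-1.62,-0.92,5.04],[-4.21,1.51,0.29,-1.62,-0.92,5.04],[-4.06,1.86,0.41,-1.62,-0.92,5.04],[-3.87,2.2,0.53,-1.62,-0.92,5.04],[-3.65,2.51,0.65,-1.62,-0.92,5.04]]
```

Call:
{"op": "drive_tool", "data": {
  "increments": [
    [[-2.78,-3.51,-0.16,-1.62,-0.92,5.04],[-3.08,-3.25,-0.21,-1.62,-0.92,5.04],[-3.35,-2.96,-0.24,-1.62,-0.92,5.04],[-3.61,-2.65,-0.27,-1.62,-0.92,5.04],[-3.83,-2.31,-0.28,-1.62,-0.92,5.04],[-4.02,-1.96,-0.28,-1.62,-0.92,5.04],[-4.18,-1.59,-0.26,-1.62,-0.92,5.04],[-4.31,-1.21,-0.23,-1.62,-0.92,5.04],[-4.4,-0.82,-0.19,-1.62,-0.92,5.04]]
  ],
  "claw": 100,
  "newtons": 30
}}

```text
time_s: 3.05
tool_pos: [0.3289, 0.2218, 0.2461]
ee_rot: [0.515, 0.845, 0.113, 0.088]
force: [0.7, 0.0, -0.0]
width: 0.0852
grip_force: 0.0
```

Call:
{"op": "drive_tool", "data": {
  "increments": [
    [[-4.46,-0.42,-0.14,-1.62,-0.92,5.04],[-4.48,-0.03,-0.07,-1.62,-0.92,5.04],[-4.47,0.37,0.0,-1.62,-0.92,5.04],[-4.41,0.76,0.09,-1.62,-0.92,5.04],[-4.33,1.14,0.19,-1.62,-0.92,5.04],[-4.21,1.51,0.29,-1.62,-0.92,5.04],[-4.06,1.86,0.41,-1.62,-0.92,5.04],[-3.87,2.2,0.53,-1.62,-0.92,5.04],[-3.65,2.51,0.65,-1.62,-0.92,5.04],[0,0,0,0,0,0]]
  ]
}}

```text
time_s: 4.05
tool_pos: [0.477, -0.1559, 0.2605]
ee_rot: [0.793, 0.552, 0.204, 0.16]
force: [-0.4, 0.8, 0.3]
width: 0.0854
grip_force: 0.0
```

Run:
```python
from plan import *
from fit import *
import pickle
s=st(); print(s['time_s'],np.round(s['tool_pos'],4),np.round(s['joint_pos'],3),np.round(s['force'],2),np.round(s['joint_vel'],3))
im=shot('wrist'); rs=cams.trace('wrist','cap'); print([(px(r['at']),r['p'],int(r['mask'].sum())) for r in rs])
pickle.dump((im,rs),open('w1.pkl','wb'))
print('neck',[(px(r['at']),r['p']) for r in cams.pinpoint('wrist','neck_end')])
m=rs[0]['mask'].astype(np.uint8) if rs else None
p=np.ascontiguousarray(np.array(im['pixels'])[:,:,::-1])
if rs: cv2.drawContours(p,cv2.findContours(m,0,1)[0],-1,(0,0,255),1)
a=axis(3.0922); h=sil(im,cyl(np.array([.5503,-.1553,.1316]),a,.03,0,.048)); cv2.polylines(p,[h.astype(int)],True,(0,255,0),1)
cv2.imwrite('pics/d.png',cv2.resize(p,(800,600)))
```

```text
4.05 [ 0.477  -0.1559  0.2605] [-0.672 -0.517  2.211  0.342  1.032 -0.432] [-0.44  0.77  0.31] [ 0.062 -0.053  0.043 -0.008  0.078 -0.004]
[(array([255.8976, 177.216 ]), 0.85, 3200), (array([124.9792, 181.5936]), 0.75, 2229), (array([187.1872,  89.3184]), 0.68, 2129)]
neck []
```

View pics/d.png

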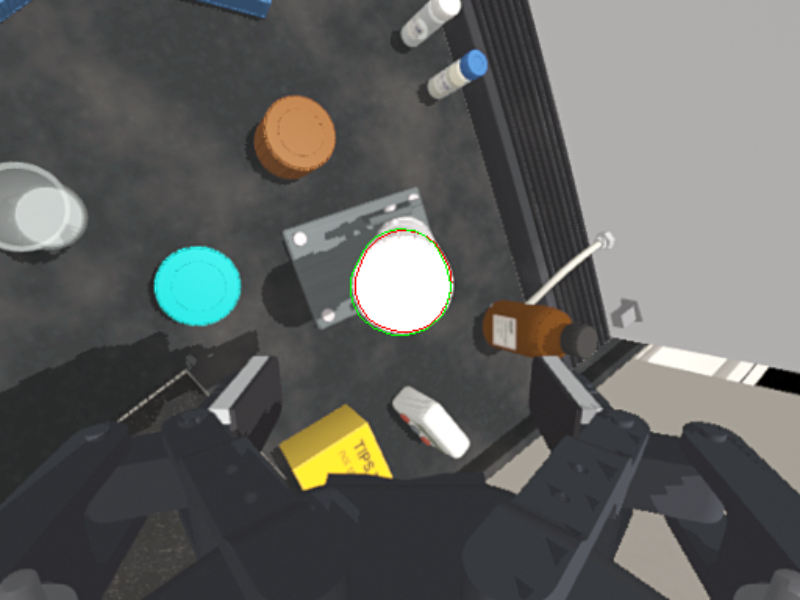

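The projected fit (green) and network mask (red) agree to about 1–2 mm around the white cap, at view pixel (403,283). I'll refit with the three views and plan the approach.

Run:
```python
from plan import *
from fit import *
import pickle
I=pickle.load(open('ims2.pkl','rb')); w,rs=pickle.load(open('w1.pkl','rb'))
pick=lambda L,uv:min(L,key=lambda r:np.linalg.norm(px(r['at'])-uv))['mask']
O=[(I['scene'],pick(I['scene','cap'],(212,149))),(I['top'],pick(I['top','cap'],(311,203))),(w,pick(rs,(258,180)))]
for obs in (O,O[:1]+O[2:],O[1:]):
    x0=np.array([.55,-.155,.131,3.09])
    r=minimize(cost,x0,args=(obs,),method='Nelder-Mead',options=dict(initial_simplex=x0+np.vstack([np.zeros(4),np.diag([.01,.01,.01,.3])]),maxiter=400))
    print(r.x.round(4),round(r.fun,3), [round(cost(r.x,[o]),2) for o in O])
# true cylinder end fit: stand/cartridge visible in wrist
x=r=minimize(cost,x0,args=(O,),method='Nelder-Mead',options=dict(initial_simplex=x0+np.vstack([np.zeros(4),np.diag([.01,.01,.01,.3])]),maxiter=400)).x
for dphi in (-.2,-.1,0,.1,.2):   # cartridge body check in the three views: mask fraction explained
    a=axis(x[3]+dphi); e=[]
    for (im,_),L in zip(O[:2],(I['scene','cartridge'],I['top','cartridge'])):
        m=np.zeros((384,512),np.uint8); cm=m.copy()
        cv2.fillConvexPoly(m,sil(im,cyl(x[:3],a,.0285,-.121,-.004)).astype(int),1)
        cv2.fillConvexPoly(cm,sil(im,cyl(x[:3],a,.03,0,.048)).astype(int),1); m[cm>0]=0
        k=L[0]['mask']; e.append(round(float((k&(m>0)).sum()/(k|(m>0)).sum()),3))
    print(dphi,e)
```

```text
[ 0.5517 -0.1558  0.1319  2.9999] 1.112 [np.float64(0.28), np.float64(0.32), np.float64(0.52)]
[ 0.5518 -0.1558  0.132   2.9844] 0.766 [np.float64(0.3), np.float64(0.38), np.float64(0.47)]
[ 0.553  -0.1562  0.1289  3.0284] 0.661 [np.float64(1.0), np.float64(0.4), np.float64(0.26)]
-0.2 [0.701, 0.415]
-0.1 [0.744, 0.558]
0 [0.779, 0.698]
0.1 [0.771, 0.708]
0.2 [0.75, 0.602]
```

Run:
```python
from plan import *
from fit import axis
s=st();M=R.from_quat(s['ee_rot']).as_matrix()
a=axis(3.05); b=np.array([.5518,-.1552,.1319])
rows(b+.090*a,frame(-a,M[:,1]),n=3)
```

```text
n 3 dist_mm 58.9 rot [-0.35 -1.13 -0.  ]
[[0.08,0.03,1.96,-0.12,-0.38,-0.0],[0.09,0.03,1.96,-0.12,-0.38,-0.0],[0.1,0.02,1.96,-0.12,-0.38,-0.0]]
```

Call:
{"op": "drive_tool", "data": {
  "increments": [
    [[0.08,0.03,1.96,-0.12,-0.38,0],[0.09,0.03,1.96,-0.12,-0.38,0],[0.1,0.02,1.96,-0.12,-0.38,0],[0,0,0,0,0,8.5],[0,0,0,0,0,8.5],[0,0,0,0,0,8.5],[0,0,0,0,0,8.5],[0,0,0,0,0,8.5],[0,0,0,0,0,8.5],[0,0,0,0,0,8.5]]
  ]
}}

```text
time_s: 5.2
tool_pos: [0.5074, -0.1496, 0.2107]
ee_rot: [0.962, 0.085, 0.255, 0.046]
force: [1.4, 0.8, 0.5]
width: 0.0857
grip_force: 0.0
```

Run:
```python
from plan import *
from fit import axis
s=st();print(s['time_s'],np.round(s['joint_pos'],3))
M=R.from_quat(s['ee_rot']).as_matrix()
a=axis(3.05); b=np.array([.5518,-.1552,.1319]); d=np.array(s['tool_pos'])-b
print('along',d@a,'off tool',(M.T@(d-a*(d@a))).round(4),'zerr',M[:,2]+a)
```

```text
5.2 [-0.592 -0.394  2.225  0.322  0.866  0.648]
along 0.09060952762583613 off tool [ 0.001  -0.0013  0.    ] zerr [0.00152467 0.00027313 0.00086397]
```

Call:
{"op": "drive_tool", "data": {
  "increments": [
    [[0,0,0,0,0,8.5],[0,0,0,0,0,8.5],[0,0,0,0,0,8.5],[0,0,0,0,0,8.5],[0,0,0,0,0,8.5],[0,0,0,0,0,8.5],[0,0,0,0,0,8.5],[0,0,0,0,0,8.5],[0,0,0,0,0,8.5],[0,0,0,0,0,8.5]]
  ]
}}

```text
time_s: 6.2
tool_pos: [0.5074, -0.1496, 0.2107]
ee_rot: [0.767, -0.587, 0.22, -0.139]
force: [0.7, 0.1, -0.5]
width: 0.0853
grip_force: 0.0
```

Call:
{"op": "drive_tool", "data": {
  "increments": [
    [[0,0,0,0,0,8.5],[0,0,0,0,0,8.5],[0,0,0,0,0,0],[0,0,0,0,0,0]]
  ]
}}

```text
time_s: 6.6
tool_pos: [0.5074, -0.1503, 0.2106]
ee_rot: [-0.675, 0.691, -0.198, 0.168]
force: [-0.4, -0.4, 0.1]
width: 0.0853
grip_force: 0.0
```

Run:
```python
from plan import *
from fit import *
import pickle
s=st();print(s['time_s'],np.round(s['joint_pos'],3))
M=R.from_quat(s['ee_rot']).as_matrix()
im=shot('wrist'); rs=cams.trace('wrist','cap')
I=pickle.load(open('ims2.pkl','rb')); w,r1=pickle.load(open('w1.pkl','rb'))
pick=lambda L,uv:min(L,key=lambda r:np.linalg.norm(px(r['at'])-uv))['mask']
print([(px(r['at']).round(),round(r['p'],2),int(r['mask'].sum())) for r in rs])
O=[(I['scene'],pick(I['scene','cap'],(212,149))),(I['top'],pick(I['top','cap'],(311,203))),(w,pick(r1,(258,180))),(im,rs[0]['mask'])]
pickle.dump(O,open('O.pkl','wb'))
for obs in (O[2:],O):
    x0=np.array([.5518,-.1552,.1319,3.05])
    r=minimize(cost,x0,args=(obs,),method='Nelder-Mead',options=dict(initial_simplex=x0+np.vstack([np.zeros(4),np.diag([.01,.01,.01,.3])]),maxiter=400))
    print(r.x.round(4),round(r.fun,3),[round(cost(r.x,[o]),2) for o in O],'centre',(r.x[:3]+.024*axis(r.x[3])).round(4))
a=axis(3.05); b=np.array([.5518,-.1552,.1319]); d=np.array(s['tool_pos'])-b
print('along',d@a,'off tool',(M.T@(d-a*(d@a))).round(4),'zerr',M[:,2]+a)
```

```text
6.6 [-0.593 -0.393  2.225  0.322  0.866  2.418]
[(array([411., 219.]), 0.78, 3300), (array([304., 263.]), 0.62, 2184)]
[ 0.5542 -0.1565  0.127   3.0465] 9.18 [np.float64(1.99), np.float64(0.6), np.float64(0.18), np.float64(9.0)] centre [ 0.5422 -0.1553  0.1478]
[ 0.5517 -0.1558  0.1319  2.9999] 10.112 [np.float64(0.28), np.float64(0.32), np.float64(0.52), np.float64(9.0)] centre [ 0.5398 -0.1541  0.1527]
along 0.0904660021786387 off tool [-0.0008 -0.0008  0.    ] zerr [ 0.00144455 -0.00024356  0.00084503]
```

Run:
```python
from fit import *
import pickle
O=pickle.load(open('O.pkl','rb')); im=O[3][0]
p=np.ascontiguousarray(np.array(im['pixels'])[:,:,::-1])
x0=np.array([.5518,-.1552,.1319,3.05])
g=(p.min(2)>200).astype(np.uint8); n,l,stt,c=cv2.connectedComponentsWithStats(g)
h=sil(im,cyl(x0[:3],axis(3.05),.03,0,.048)); q=h[:,0].mean(0).astype(int); print(q,stt[l[q[1],q[0]]])
m=(l==l[q[1],q[0]]); O[3]=(im,m)
for obs in (O[2:],O[:2]+O[3:],O):
    r=minimize(cost,x0,args=(obs,),method='Nelder-Mead',options=dict(initial_simplex=x0+np.vstack([np.zeros(4),np.diag([.01,.01,.01,.3])]),maxiter=400))
    print(r.x.round(4),round(r.fun,3),[round(cost(r.x,[o]),2) for o in O],'centre',(r.x[:3]+.024*axis(r.x[3])).round(4))
cv2.drawContours(p,cv2.findContours(m.astype(np.uint8),0,1)[0],-1,(0,0,255),1); cv2.polylines(p,[h.astype(int)],True,(0,255,0),1)
cv2.imwrite('pics/e.png',cv2.resize(p,(800,600)))
```

```text
[260 201] [     0      0    512    384 191611]
[ 0.5542 -0.1565  0.127   3.0465] 9.18 [np.float64(1.99), np.float64(0.6), np.float64(0.18), np.float64(9.0)] centre [ 0.5422 -0.1553  0.1478]
[ 0.5503 -0.1553  0.1316  3.0925] 9.259 [np.float64(0.12), np.float64(0.14), np.float64(2.6), np.float64(9.0)] centre [ 0.5383 -0.1547  0.1524]
[ 0.5517 -0.1558  0.1319  2.9999] 10.112 [np.float64(0.28), np.float64(0.32), np.float64(0.52), np.float64(9.0)] centre [ 0.5398 -0.1541  0.1527]
```

View pics/e.png

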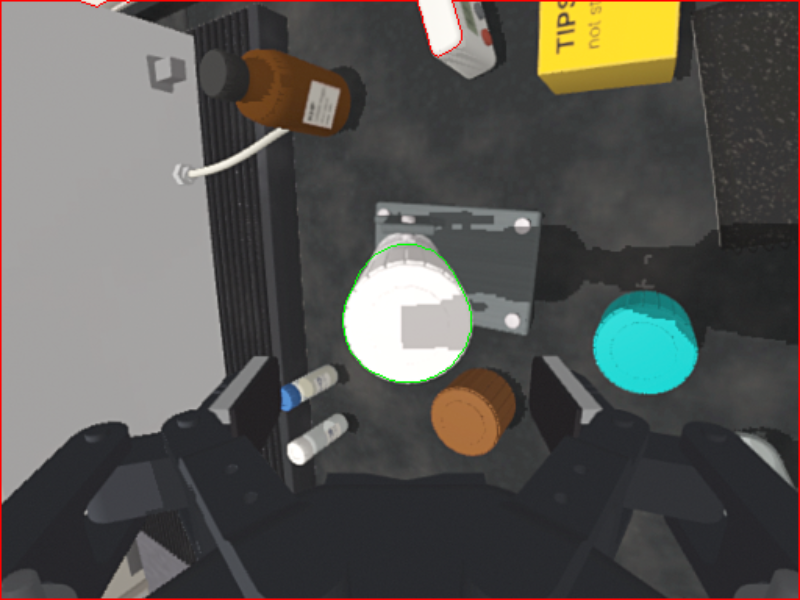

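The green prediction hugs the white cap (view (407,313)) closely, so the estimate holds. Descending.

Call:
{"op": "drive_tool", "data": {
  "increments": [
    [[0.08,0.08,1,0,0,0],[0,0,1.5,0,0,0],[0,0,1.5,0,0,0],[0,0,1.5,0,0,0],[0,0,1.3,0,0,0],[0,0,1.1,0,0,0],[0,0,0,0,0,0],[0,0,0,0,0,0]]
  ]
}}

```text
time_s: 7.5
tool_pos: [0.5458, -0.1557, 0.1408]
ee_rot: [-0.673, 0.693, -0.197, 0.168]
force: [-0.5, -0.4, -0.1]
width: 0.0854
grip_force: 0.0
```

```bash
cat > chk.py <<'E'
from plan import *
from fit import axis
s=st(); M=R.from_quat(s['ee_rot']).as_matrix()
a=axis(3.05); b=np.array([.5518,-.1552,.1319]); d=np.array(s['tool_pos'])-b
print(round(s['time_s'],2),np.round(s['joint_pos'],3),'along',(d@a).round(4),'off',(M.T@(d-a*(d@a))).round(4),'F tool',(M.T@np.array(s['force'])).round(2),'T',(M.T@np.array(s['wrist_torque'])).round(3),'w',round(s['width'],4),'g',s['grip_force'])
E
python3 chk.py
```

```text
7.5 [-0.55  -0.178  2.201  0.362  0.674  2.388] along 0.0107 off [0.001  0.0007 0.    ] F tool [ 0.43  0.45 -0.17] T [-0.248  0.009  0.011] w 0.0854 g 0.0
```

Call:
{"op": "drive_tool", "data": {
  "increments": [
    [[-0.1,-0.07,0,0,0,0],[0,0,0,0,0,0],[0,0,0,0,0,0],[0,0,0,0,0,0],[0,0,0,0,0,0],[0,0,0,0,0,0],[0,0,0,0,0,0]]
  ],
  "claw": 50,
  "newtons": 25
}}

```text
time_s: 8.2
tool_pos: [0.5471, -0.1551, 0.1427]
ee_rot: [-0.673, 0.693, -0.198, 0.169]
force: [-3.9, 2.6, 5.6]
width: 0.0598
grip_force: 26.4
```

```bash
python3 chk.py
```

```text
8.2 [-0.547 -0.18   2.199  0.36   0.673  2.393] along 0.0117 off [ 0.0004 -0.0013  0.    ] F tool [-2.24  0.63 -6.9 ] T [-0.356 -0.167  0.015] w 0.0598 g 26.433352511376143
```

Call:
{"op": "drive_tool", "data": {
  "increments": [
    [[0,0,-0.15,0,0,0],[0,0,-0.02,0,0,-6],[0,0,-0.02,0,0,-6],[0,0,-0.02,0,0,-6],[0,0,-0.02,0,0,-6],[0,0,0,0,0,0]]
  ]
}}

```text
time_s: 8.8
tool_pos: [0.5452, -0.1546, 0.1433]
ee_rot: [0.802, -0.538, 0.228, -0.124]
force: [0.6, 0.3, -0.2]
width: 0.0598
grip_force: 27.1
```

```bash
python3 chk.py
```

```text
8.8 [-0.548 -0.185  2.201  0.358  0.678  1.975] along 0.0132 off [-0.      0.0001 -0.    ] F tool [-0.12 -0.52  0.42] T [-0.244 -0.139 -0.022] w 0.0598 g 27.07934050820768
```

Call:
{"op": "drive_tool", "data": {
  "increments": [
    [[0,0,-0.02,0,0,-8],[0,0,-0.02,0,0,-8],[0,0,-0.02,0,0,-8],[0,0,-0.02,0,0,-8],[0,0,-0.02,0,0,-8],[0,0,-0.02,0,0,-8],[0,0,-0.02,0,0,-8],[0,0,-0.02,0,0,-8],[0,0,-0.02,0,0,-8],[0,0,-0.02,0,0,-8]]
  ]
}}

```text
time_s: 9.8
tool_pos: [0.5443, -0.1546, 0.1452]
ee_rot: [0.96, 0.105, 0.254, 0.052]
force: [0.3, -0.4, -1.0]
width: 0.0595
grip_force: 27.1
```

```bash
python3 chk.py
```

```text
9.8 [-0.549 -0.191  2.202  0.357  0.683  0.578] along 0.0153 off [0.0001 0.0001 0.    ] F tool [-0.29  0.27  1.06] T [ 0.091 -0.257 -0.052] w 0.0595 g 27.099259346723557
```

Call:
{"op": "drive_tool", "data": {
  "increments": [
    [[0,0,-0.02,0,0,-8],[0,0,-0.02,0,0,-8],[0,0,-0.02,0,0,-8],[0,0,-0.02,0,0,-8],[0,0,-0.02,0,0,-8],[0,0,-0.02,0,0,-8],[0,0,-0.02,0,0,-8],[0,0,-0.02,0,0,-8],[0,0,-0.02,0,0,-8],[0,0,-0.02,0,0,-8]]
  ]
}}

```text
time_s: 10.8
tool_pos: [0.5433, -0.1545, 0.1469]
ee_rot: [0.668, 0.697, 0.161, 0.203]
force: [0.3, 0.5, -0.4]
width: 0.0595
grip_force: 27.1
```

Call:
{"op": "drive_tool", "data": {
  "increments": [
    [[0,0,-0.02,0,0,-8],[0,0,-0.02,0,0,-8],[0,0,-0.02,0,0,-8],[0,0,-0.02,0,0,-8],[0,0,-0.02,0,0,-8],[0,0,-0.02,0,0,-8],[0,0,-0.02,0,0,-8],[0,0,-0.02,0,0,-8],[0,0,-0.02,0,0,-8],[0,0,0,0,0,0]]
  ]
}}

```text
time_s: 11.8
tool_pos: [0.5425, -0.1544, 0.1485]
ee_rot: [0.133, 0.957, 0.012, 0.259]
force: [0.5, -0.6, -0.3]
width: 0.0597
grip_force: 27.1
```

```bash
python3 chk.py
```

```text
11.8 [-0.551 -0.202  2.204  0.354  0.692 -2.069] along 0.0191 off [-0.0002 -0.      0.    ] F tool [-0.41 -0.44  0.56] T [0.094 0.272 0.02 ] w 0.0597 g 27.10723763331771
```

Call:
{"op": "drive_tool", "data": {
  "increments": [
    [[0,0,0,0,0,0],[0,0,0,0,0,0],[0,0,0,0,0,0],[0,0,0,0,0,8.5],[0,0,0,0,0,8.5],[0,0,0,0,0,8.5],[0,0,0,0,0,8.5],[0,0,0,0,0,8.5],[0,0,0,0,0,8.5],[0,0,0,0,0,8.5]]
  ],
  "claw": 90
}}

```text
time_s: 12.8
tool_pos: [0.5428, -0.1545, 0.149]
ee_rot: [0.592, 0.763, 0.139, 0.219]
force: [0.0, -0.3, 0.4]
width: 0.0767
grip_force: 0.0
```

Call:
{"op": "drive_tool", "data": {
  "increments": [
    [[0,0,0,0,0,8.5],[0,0,0,0,0,8.5],[0,0,0,0,0,8.5],[0,0,0,0,0,8.5],[0,0,0,0,0,8.5],[0,0,0,0,0,8.5],[0,0,0,0,0,8.5],[0,0,0,0,0,8.5],[0,0,0,0,0,8.5],[0,0,0,0,0,8.5]]
  ]
}}

```text
time_s: 13.8
tool_pos: [0.5428, -0.1546, 0.149]
ee_rot: [0.952, 0.162, 0.251, 0.067]
force: [-0.5, -1.0, -0.2]
width: 0.0767
grip_force: 0.0
```

Call:
{"op": "drive_tool", "data": {
  "increments": [
    [[0,0,0,0,0,8.5],[0,0,0,0,0,8.5],[0,0,0,0,0,8.5],[0,0,0,0,0,8.5],[0,0,0,0,0,8.5],[0,0,0,0,0,8.5],[0,0,0,0,0,8.5],[0,0,0,0,0,8.5],[0,0,0,0,0,8.5],[0,0,0,0,0,8.5]]
  ]
}}

```text
time_s: 14.8
tool_pos: [0.5428, -0.1545, 0.149]
ee_rot: [0.812, -0.524, 0.23, -0.12]
force: [-0.5, 0.0, 0.6]
width: 0.077
grip_force: 0.0
```

Call:
{"op": "drive_tool", "data": {
  "increments": [
    [[0,0,0,0,0,8.5],[0,0,0,0,0,8.5],[0,0,0,0,0,8.5],[0,0,0,0,0,2],[0,0,0,0,0,0]]
  ]
}}

```text
time_s: 15.3
tool_pos: [0.5428, -0.1545, 0.149]
ee_rot: [-0.666, 0.699, -0.196, 0.17]
force: [-0.7, -0.3, -0.2]
width: 0.0768
grip_force: 0.0
```

```bash
python3 chk.py
python3 - <<'E'
from fit import *
im=shot('wrist'); import pickle
save(im,'f.png',None,1.5); pickle.dump(im,open('w3.pkl','wb'))
for c in ('scene',):
    i=shot(c); L=cams.trace(c,'cap'); m=min(L,key=lambda r:np.linalg.norm(px(r['at'])-(212,149))); print(px(m['at']),m['p'],m['mask'].sum())
E
```

```text
15.3 [-0.551 -0.202  2.204  0.354  0.692  2.416] along 0.0193 off [ 0.0002 -0.0007  0.    ] F tool [ 0.3   0.7  -0.16] T [-0.254 -0.055 -0.032] w 0.0768 g 0.0
[215.1936 149.9136] 0.79 403
```

View pics/f.png

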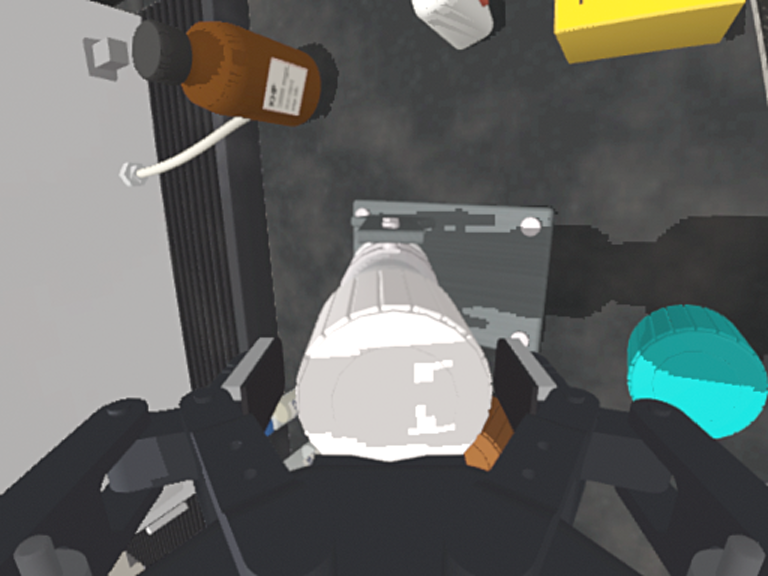

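The cap sits centred between the open fingers (top disc spans columns 300–492 in the view). I'll check how far it has climbed from that width.

Run:
```python
from fit import *
import pickle
im=pickle.load(open('w3.pkl','rb')); a=axis(3.05); b=np.array([.5518,-.1552,.1319])
for u in (0,.003,.006,.009):
    q=proj(im,cyl(b+a*u,a,.03,.047,.048)[48:])*1.5; print(u,q.min(0).round(),q.max(0).round())
```

```text
0 [297. 297.] [486. 466.]
0.003 [295. 300.] [488. 472.]
0.006 [293. 303.] [491. 478.]
0.009 [290. 306.] [493. 485.]
```

Call:
{"op": "drive_tool", "data": {
  "increments": [
    [[0,0,0,0,0,0],[0,0,0,0,0,0],[0,0,0,0,0,0],[0,0,0,0,0,0],[0,0,0,0,0,0]]
  ],
  "claw": 50,
  "newtons": 25
}}

```text
time_s: 15.95
tool_pos: [0.5426, -0.1544, 0.1489]
ee_rot: [-0.667, 0.699, -0.196, 0.17]
force: [-4.0, 0.3, 2.2]
width: 0.0594
grip_force: 27.5
```

```bash
python3 chk.py
```

```text
15.95 [-0.551 -0.202  2.204  0.354  0.692  2.415] along 0.0193 off [ 0.0001 -0.0005  0.    ] F tool [ 0.01  2.41 -3.9 ] T [-0.51  -0.092 -0.044] w 0.0594 g 27.52537340624258
```

Call:
{"op": "drive_tool", "data": {
  "increments": [
    [[0,0.05,-0.08,0,0,0],[0,0,-0.02,0,0,-8],[0,0,-0.02,0,0,-8],[0,0,-0.02,0,0,-8],[0,0,-0.02,0,0,-8],[0,0,-0.02,0,0,-8]]
  ]
}}

```text
time_s: 16.55
tool_pos: [0.5412, -0.1543, 0.1498]
ee_rot: [0.867, -0.426, 0.242, -0.092]
force: [-0.6, -0.1, -1.0]
width: 0.0594
grip_force: 27.1
```

```bash
python3 chk.py
```

```text
16.55 [-0.553 -0.207  2.206  0.354  0.696  1.711] along 0.0208 off [-0.0001  0.0002 -0.    ] F tool [-0.6   0.84  0.61] T [-0.228 -0.234 -0.012] w 0.0594 g 27.122694771242095
```

Call:
{"op": "drive_tool", "data": {
  "increments": [
    [[0,0,-0.02,0,0,-8],[0,0,-0.02,0,0,-8],[0,0,-0.02,0,0,-8],[0,0,-0.02,0,0,-8],[0,0,-0.02,0,0,-8],[0,0,-0.02,0,0,-8],[0,0,-0.02,0,0,-8],[0,0,-0.02,0,0,-8],[0,0,-0.02,0,0,-8],[0,0,-0.02,0,0,-8]]
  ]
}}

```text
time_s: 17.55
tool_pos: [0.5402, -0.1542, 0.1515]
ee_rot: [0.938, 0.23, 0.245, 0.085]
force: [-0.5, 0.3, -0.8]
width: 0.0594
grip_force: 27.1
```

```bash
python3 chk.py
```

```text
17.55 [-0.554 -0.213  2.207  0.353  0.7    0.316] along 0.0228 off [-0.0002 -0.0001 -0.    ] F tool [-0.59 -0.69  0.47] T [ 0.154 -0.3    0.062] w 0.0594 g 27.12899344302059
```

Call:
{"op": "drive_tool", "data": {
  "increments": [
    [[0,0,-0.02,0,0,-8],[0,0,-0.02,0,0,-8],[0,0,-0.02,0,0,-8],[0,0,-0.02,0,0,-8],[0,0,-0.02,0,0,-8],[0,0,-0.02,0,0,-8],[0,0,-0.02,0,0,-8],[0,0,-0.02,0,0,-8],[0,0,-0.02,0,0,-8],[0,0,-0.02,0,0,-8]]
  ]
}}

```text
time_s: 18.55
tool_pos: [0.5396, -0.1544, 0.1538]
ee_rot: [0.57, 0.779, 0.133, 0.223]
force: [-0.4, -1.0, -0.0]
width: 0.0595
grip_force: 27.2
```

```bash
python3 chk.py
```

```text
18.55 [-0.555 -0.219  2.208  0.352  0.705 -1.079] along 0.0251 off [-0.0004  0.0002  0.    ] F tool [-0.9  -0.66 -0.14] T [0.117 0.116 0.022] w 0.0595 g 27.21772898661584
```

Call:
{"op": "drive_tool", "data": {
  "increments": [
    [[0,0,-0.02,0,0,-8],[0,0,-0.02,0,0,-8],[0,0,-0.02,0,0,-8],[0,0,-0.02,0,0,-8],[0,0,-0.02,0,0,-8],[0,0,-0.02,0,0,-8],[0,0,-0.02,0,0,-8],[0,0,-0.02,0,0,-8],[0,0,-0.02,0,0,-8],[0,0,-0.02,0,0,-8]]
  ]
}}

```text
time_s: 19.55
tool_pos: [0.5383, -0.154, 0.1552]
ee_rot: [-0.064, 0.964, -0.041, 0.256]
force: [-0.9, 0.3, -0.5]
width: 0.0598
grip_force: 27.2
```

```bash
python3 chk.py
```

```text
19.55 [-0.556 -0.224  2.209  0.35   0.71  -2.475] along 0.0269 off [ 0.0001 -0.     -0.    ] F tool [0.97 0.42 0.02] T [-0.123  0.321  0.019] w 0.0598 g 27.21924661356752
```

Call:
{"op": "drive_tool", "data": {
  "increments": [
    [[0,0,-0.1,0,0,0],[0,0,-0.1,0,0,0],[0,0,-0.1,0,0,0],[0,0,-0.1,0,0,0],[0,0,-0.1,0,0,0]]
  ]
}}

```text
time_s: 20.05
tool_pos: [0.5358, -0.1539, 0.1598]
ee_rot: [-0.061, 0.964, -0.04, 0.256]
force: [-0.3, 0.3, -0.5]
width: 0.0597
grip_force: 27.1
```

```bash
python3 chk.py
```

```text
20.05 [-0.559 -0.239  2.211  0.347  0.722 -2.466] along 0.0321 off [-0.     -0.0002  0.    ] F tool [0.5  0.39 0.27] T [-0.067  0.359 -0.023] w 0.0597 g 27.145427413943253
```

Free, with no pull force. Lifting straight along the axis.

Call:
{"op": "drive_tool", "data": {
  "increments": [
    [[0,0,-0.4,0,0,0],[0,0,-0.5,0,0,0],[0,0,-0.6,0,0,0],[0,0,-0.7,0,0,0],[0,0,-0.8,0,0,0],[0,0,-0.8,0,0,0],[0,0,-0.8,0,0,0],[0,0,-0.8,0,0,0],[0,0,-0.8,0,0,0],[0,0,-0.8,0,0,0]]
  ]
}}

```text
time_s: 21.05
tool_pos: [0.5006, -0.1506, 0.2209]
ee_rot: [-0.061, 0.964, -0.041, 0.256]
force: [-0.2, 0.4, -0.3]
width: 0.0595
grip_force: 27.1
```

```bash
python3 chk.py
python3 - <<'E'
from plan import *
import pickle
# tray pose refine: scene+top mask contours vs. rim model (hull of 96x150 box z 0..26)
from scipy.optimize import minimize
O={}
for n,uv in (('scene',(287,249)),('top',(191,214))):
    im=shot(n); L=cams.trace(n,'tray'); r=min(L,key=lambda r:np.linalg.norm(px(r['at'])-uv)); print(n,px(r['at']),r['p'],r['mask'].sum()); O[n]=(im,r['mask'])
def box(p):
    c,s=np.cos(p[2]),np.sin(p[2]); X=np.array([[x,y,z] for x in(-.048,.048) for y in(-.075,.075) for z in(0,.026)])
    return np.column_stack([p[0]+c*X[:,0]-s*X[:,1],p[1]+s*X[:,0]+c*X[:,1],X[:,2]])
def cost(p,ns):
    e=0
    for n in ns:
        im,m=O[n]; h=cv2.convexHull(proj(im,box(p)).astype(np.float32))
        c=max(cv2.findContours(m.astype(np.uint8),0,1)[0],key=cv2.contourArea)
        c=max(cv2.findContours(m.astype(np.uint8),0,cv2.CHAIN_APPROX_NONE)[0],key=cv2.contourArea)[:,0].astype(float)
        d=np.array([cv2.pointPolygonTest(h,tuple(q),True) for q in c])-.4; e+=np.mean(np.minimum(d**2,16))
    return e
for ns in (['scene'],['top'],['scene','top']):
    x0=np.array([.56,.16,np.radians(-25)])
    r=minimize(cost,x0,args=(ns,),method='Nelder-Mead',options=dict(initial_simplex=x0+np.vstack([np.zeros(3),np.diag([.01,.01,.1])])))
    print(ns,r.x.round(4),np.degrees(r.x[2]).round(1),round(r.fun,3))
E
```

```text
21.05 [-0.604 -0.425  2.226  0.319  0.898 -2.445] along 0.1028 off [ 0.     -0.0001  0.    ] F tool [0.24 0.42 0.14] T [-0.021  0.339  0.086] w 0.0595 g 27.129811533632164
scene [285.9008 247.1808] 0.96 1882
top [190.976  212.8128] 0.62 1855
['scene'] [ 0.5623  0.163  -0.4376] -25.1 0.162
['top'] [ 0.563   0.1625 -0.4428] -25.4 0.14
['scene', 'top'] [ 0.5626  0.1628 -0.4399] -25.2 0.335
```

Run:
```python
from plan import *
s=st();M=R.from_quat(s['ee_rot']).as_matrix();print(M.round(2))
rows(np.array([.5627,.1628,.235]),frame(np.array([0,0,-1.]),np.array([.426,.905,0])),n=16)
```

```text
[[-0.86 -0.1   0.5 ]
 [-0.14  0.99 -0.05]
 [-0.49 -0.11 -0.87]]
n 16 dist_mm 319.9 rot [ 1.9  30.44 31.72]
[[-0.65,1.89,0.02,0.12,1.9,1.98],[-0.58,1.91,-0.0,0.12,1.9,1.98],[-0.52,1.93,-0.02,0.12,1.9,1.98],[-0.45,1.95,-0.04,0.12,1.9,1.98],[-0.38,1.96,-0.06,0.12,1.9,1.98],[-0.31,1.97,-0.08,0.12,1.9,1.98],[-0.24,1.98,-0.09,0.12,1.9,1.98],[-0.16,1.99,-0.1,0.12,1.9,1.98],[-0.09,1.99,-0.11,0.12,1.9,1.98],[-0.02,2.0,-0.12,0.12,1.9,1.98],[0.05,2.0,-0.12,0.12,1.9,1.98],[0.13,1.99,-0.12,0.12,1.9,1.98],[0.2,1.99,-0.12,0.12,1.9,1.98],[0.27,1.98,-0.12,0.12,1.9,1.98],[0.34,1.97,-0.11,0.12,1.9,1.98],[0.42,1.95,-0.1,0.12,1.9,1.98]]
```

Call:
{"op": "drive_tool", "data": {
  "increments": [
    [[-0.65,1.89,0.02,0.12,1.9,1.98],[-0.58,1.91,0,0.12,1.9,1.98],[-0.52,1.93,-0.02,0.12,1.9,1.98],[-0.45,1.95,-0.04,0.12,1.9,1.98],[-0.38,1.96,-0.06,0.12,1.9,1.98],[-0.31,1.97,-0.08,0.12,1.9,1.98],[-0.24,1.98,-0.09,0.12,1.9,1.98],[-0.16,1.99,-0.1,0.12,1.9,1.98]]
  ]
}}

```text
time_s: 22.05
tool_pos: [0.5319, 0.0072, 0.2268]
ee_rot: [0.08, 0.988, -0.021, 0.129]
force: [-0.3, 0.6, -1.3]
width: 0.0593
grip_force: 27.3
```

Call:
{"op": "drive_tool", "data": {
  "increments": [
    [[-0.09,1.99,-0.11,0.12,1.9,1.98],[-0.02,2.0,-0.12,0.12,1.9,1.98],[0.05,2.0,-0.12,0.12,1.9,1.98],[0.13,1.99,-0.12,0.12,1.9,1.98],[0.2,1.99,-0.12,0.12,1.9,1.98],[0.27,1.98,-0.12,0.12,1.9,1.98],[0.34,1.97,-0.11,0.12,1.9,1.98],[0.42,1.95,-0.1,0.12,1.9,1.98],[0,0,0,0,0,0],[0,0,0,0,0,0]]
  ]
}}

```text
time_s: 23.05
tool_pos: [0.5625, 0.1629, 0.2337]
ee_rot: [0.217, 0.976, -0.001, -0.0]
force: [-0.7, -0.9, -1.8]
width: 0.0595
grip_force: 27.4
```

```bash
python3 chk.py
python3 - <<'E'
from plan import *
from fit import cyl,sil
s=st();M=R.from_quat(s['ee_rot']).as_matrix(); print(M.round(3),s['tool_pos'])
im=shot('scene'); i2=shot('wrist'); 
rs=cams.trace('scene','cap'); print([(px(r['at']).round(),round(r['p'],2),int(r['mask'].sum())) for r in rs])
tp=np.array(s['tool_pos']); p=np.ascontiguousarray(np.array(im['pixels'])[:,:,::-1]); big=cv2.resize(p,None,fx=4,fy=4,interpolation=cv2.INTER_CUBIC)
for off,col in ((.010,(0,0,255)),(.014,(0,255,0))):
    h=sil(im,cyl(tp-[0,0,off],np.array([0,0,1.]),.03,0,.048)); cv2.polylines(big,[((h+.5)*4-.5).astype(int)],True,col,1)
c=proj(im,tp[None])[0].astype(int)*4; crop=big[max(c[1]-250,0):c[1]+250,max(c[0]-300,0):c[0]+300]; cv2.imwrite('pics/g.png',crop); print(c/4)
rows(np.array([.5627,.1628,.05]),frame(np.array([0,0,-1.]),np.array([.426,.905,0])),n=8)
E
```

```text
23.05 [ 1.480e-01  1.260e-01  1.629e+00 -1.000e-03  1.388e+00 -9.850e-01] along 0.0974 off [ 0.0793  0.3091 -0.0178] F tool [ 0.19 -1.13  1.82] T [ 0.003 -0.051 -0.016] w 0.0595 g 27.356720646803296
[[-0.906  0.424 -0.001]
 [ 0.424  0.906 -0.001]
 [ 0.    -0.001 -1.   ]] [0.56248161 0.16287421 0.23370665]
[(array([250., 164.]), 0.76, 370), (array([287., 211.]), 0.72, 376)]
[292. 210.]
n 8 dist_mm 184.4 rot [-0.04  0.01  0.05]
[[-0.0,0.01,2.3,-0.0,0.0,0.01],[-0.0,0.01,2.3,-0.0,0.0,0.01],[-0.0,0.01,2.3,-0.0,0.0,0.01],[-0.0,0.01,2.3,-0.0,0.0,0.01],[-0.0,0.01,2.3,-0.0,0.0,0.01],[-0.0,0.01,2.3,-0.0,0.0,0.01],[-0.0,0.01,2.3,-0.0,0.0,0.01],[-0.0,0.01,2.3,-0.0,0.0,0.01]]
```

View pics/g.png

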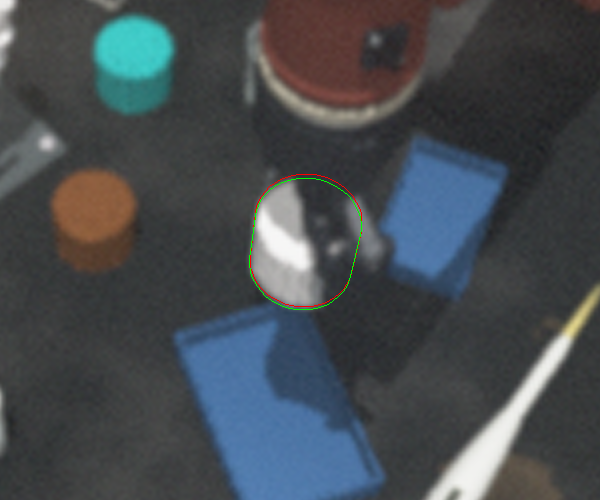

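The cap is upright in the hand above the big tray (crop (300,245)), with its underside about 10–14 mm below the TCP. Lowering.

Call:
{"op": "drive_tool", "data": {
  "increments": [
    [[0,0,2.3,0,0,0],[0,0,2.5,0,0,0],[0,0,2.5,0,0,0],[0,0,2.5,0,0,0],[0,0,2.5,0,0,0],[0,0,2.3,0,0,0],[0,0,2,0,0,0],[0,0,1.8,0,0,0],[0,0,1,0,0,0],[0,0,0.6,0,0,0]]
  ]
}}

```text
time_s: 24.2
tool_pos: [0.5621, 0.1623, 0.034]
ee_rot: [0.218, 0.976, -0.0, -0.0]
force: [0.3, -0.5, -0.8]
width: 0.0595
grip_force: 27.4
```

Call:
{"op": "drive_tool", "data": {
  "increments": [
    [[0,0,0.4,0,0,0],[0,0,0.2,0,0,0],[0,0,0.1,0,0,0],[0,0,0,0,0,0]]
  ]
}}

```text
time_s: 24.6
tool_pos: [0.5631, 0.163, 0.0283]
ee_rot: [0.218, 0.976, 0.0, 0.001]
force: [0.3, -0.6, -1.0]
width: 0.0594
grip_force: 27.4
```

Call:
{"op": "drive_tool", "data": {
  "increments": [
    [[0,0,0.3,0,0,0],[0,0,0.2,0,0,0],[0,0,0.2,0,0,0],[0,0,0,0,0,0]]
  ]
}}

```text
time_s: 25.0
tool_pos: [0.5623, 0.1629, 0.0202]
ee_rot: [0.218, 0.976, -0.0, -0.0]
force: [0.2, 0.0, -1.4]
width: 0.0597
grip_force: 27.4
```

Call:
{"op": "drive_tool", "data": {
  "increments": [
    [[0,0,0.1,0,0,0],[0,0,0.1,0,0,0],[0,0,0,0,0,0]]
  ]
}}

```text
time_s: 25.3
tool_pos: [0.5625, 0.1629, 0.0186]
ee_rot: [0.218, 0.976, -0.0, -0.0]
force: [-0.8, 0.4, -0.8]
width: 0.0594
grip_force: 27.4
```

Call:
{"op": "drive_tool", "data": {
  "increments": [
    [[0,0,0.1,0,0,0],[0,0,0.1,0,0,0],[0,0,0,0,0,0]]
  ]
}}

```text
time_s: 25.6
tool_pos: [0.5625, 0.1629, 0.0165]
ee_rot: [0.218, 0.976, -0.0, -0.0]
force: [0.1, 0.4, -0.7]
width: 0.0595
grip_force: 27.4
```

Call:
{"op": "drive_tool", "data": {
  "increments": [
    [[0,0,0.1,0,0,0],[0,0,0,0,0,0]]
  ]
}}

```text
time_s: 25.8
tool_pos: [0.5626, 0.1629, 0.0156]
ee_rot: [0.218, 0.976, -0.0, -0.0]
force: [0.4, -0.7, -1.3]
width: 0.0595
grip_force: 27.4
```

Call:
{"op": "drive_tool", "data": {
  "increments": [
    [[0,0,0.1,0,0,0],[0,0,0,0,0,0]]
  ]
}}

```text
time_s: 26.0
tool_pos: [0.5625, 0.1629, 0.0146]
ee_rot: [0.218, 0.976, -0.0, -0.0]
force: [0.6, 0.1, -1.0]
width: 0.0597
grip_force: 27.4
```

Call:
{"op": "drive_tool", "data": {
  "increments": [
    [[0,0,0.1,0,0,0],[0,0,0,0,0,0]]
  ]
}}

```text
time_s: 26.2
tool_pos: [0.5629, 0.1629, 0.0144]
ee_rot: [0.218, 0.976, -0.0, 0.0]
force: [-3.2, -0.8, 4.5]
width: 0.0596
grip_force: 27.7
```

Call:
{"op": "drive_tool", "data": {
  "increments": [
    [[0,0,-0.05,0,0,0],[0,0,0,0,0,0],[0,0,0,0,0,0]]
  ]
}}

```text
time_s: 26.5
tool_pos: [0.5628, 0.1629, 0.0144]
ee_rot: [0.218, 0.976, -0.0, 0.0]
force: [-0.2, -0.5, 3.2]
width: 0.0596
grip_force: 27.6
```

Call:
{"op": "drive_tool", "data": {
  "increments": [
    [[0,0,0,0,0,0],[0,0,0,0,0,0],[0,0,0,0,0,0],[0,0,0,0,0,0],[0,0,0,0,0,0]]
  ],
  "claw": 90
}}

```text
time_s: 27.0
tool_pos: [0.5626, 0.1629, 0.0141]
ee_rot: [0.218, 0.976, -0.0, -0.0]
force: [0.3, -0.5, 0.5]
width: 0.077
grip_force: 0.0
```

Call:
{"op": "drive_tool", "data": {
  "increments": [
    [[0,0,-0.5,0,0,0],[0,0,-1,0,0,0],[0,0,-1.5,0,0,0],[0,0,-2,0,0,0],[0,0,-2.5,0,0,0],[0,0,-3,0,0,0],[0,0,-3,0,0,0],[0,0,-3,0,0,0],[0,0,0,0,0,0],[0,0,0,0,0,0]]
  ]
}}

```text
time_s: 28.0
tool_pos: [0.5635, 0.1631, 0.1815]
ee_rot: [0.218, 0.976, 0.001, 0.002]
force: [0.2, -1.2, -0.8]
width: 0.0773
grip_force: 0.0
```

Run:
```python
from fit import *
im=shot('wrist'); s=st(); print(s['time_s'],s['force'],s['width'],s['tool_pos'])
p=np.ascontiguousarray(np.array(im['pixels'])[:,:,::-1])
h=sil(im,cyl(np.array([.5627,.1629,.003]),np.array([0,0,1.]),.03,0,.048)); cv2.polylines(p,[h.astype(int)],True,(0,255,0),1)
cv2.imwrite('pics/i.png',cv2.resize(p,(768,576)))
```

```text
28.05 [-0.33109819 -0.06881528 -0.1670655 ] 0.07662526557395768 [0.56249872 0.16292123 0.17976186]
```

View pics/i.png

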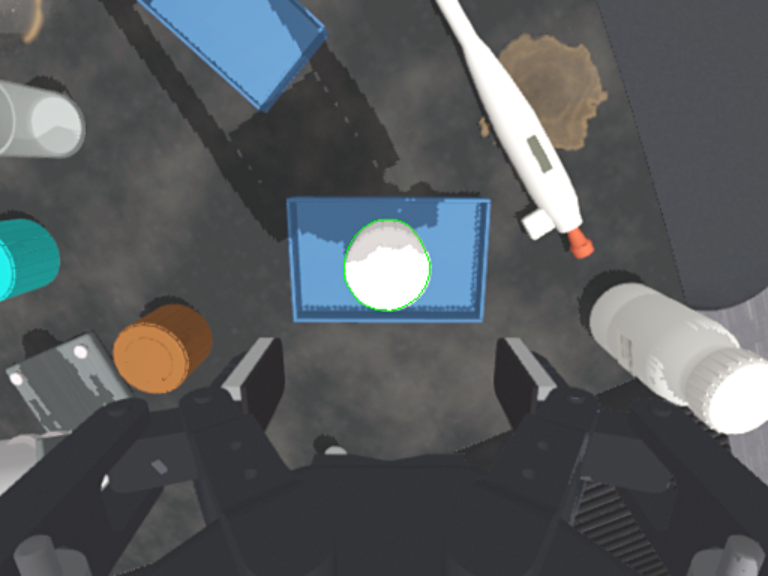

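The cap stands flat in the middle of the large tray (view (388,265)), exactly where predicted. The gripper is clear and nothing else has moved.

```bash
python3 -c "
from bench import order
print(order.hand_in())"
```

```text
the job is handed in; nothing more can be done
None
```

The cap came free in the gripper after about 9.3 rad of turning. It was set down by hand, open side down, in the middle of the large tray. The job was handed in at about 28 s, with the gripper open and clear.

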